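Clear the passed jug from the inspection stand and tag its place

ROBOT

A 6-joint arm with a two-finger parallel gripper is mounted at the origin on the work surface. World frame = base frame: x ahead of the robot, y to its left, z up, the work surface at z = 0. Lengths are in mm, angles in rad, forces in N, time in s.
With the tool pointing down it reaches from about 250 to 775 mm from the base axis. Payload 8.9 kg.
Tool frame: the origin (TCP) lies midway between the tips of the shut fingers; the grasp point (between the pads) lies ctrl.tcp_to_grasp behind it (ctrl.tcp_to_grasp is the distance from the TCP to the grasp point, in mm); z points along the fingers, x is the direction in which the jaws open and shut, and the axes are right-handed (so a half turn about z gives the same grasp; the last joint's range is limited). The gripper opens to 85 mm and grips with 20 to 120 N. Pads are 22 mm wide; open, the fingers measure 114 mm over their backs; the gripper's body (76 mm by 85 mm) begins 54 mm behind the grasp point. The pads swing forward as they close: fully open they stand 13 mm farther back than shut.
Start: joints at [-1.419, 0.291, -0.153, 1.127, 0, 1.431], TCP at [150.529, -502.956, 231.305] pointing down, gripper open.
Joint ranges: [-2.52, 2.52], [-0.91, 1.74], [-1.3, 1.37], [-1.96, 2.02], [-1.52, 1.47], [-3.14, 3.14]. Speed limits (rad/s): [2.22, 2.22, 2.79, 3.14, 3.14, 3.14].

INTERFACE

Orientations are given as a unit quaternion [w, x, y, z].
In Python, from rig import ctrl, kinematics, readout, cams gives the robot as it stands. Calls block until the motion is done:
- ctrl.move_pose(position, orientation): joint-space move of the TCP to a pose.
- ctrl.line_to(position, rot=None, v=150, force_limit=None): straight line of the TCP; rot=None keeps the orientation; v is the mean speed in mm/s. With force_limit (N) it stops when the force on the tool has changed by that much, and returns True; else False.
- ctrl.move_j(angles): joint-space move.
- ctrl.command_gripper(opening): finger opening in mm; the grip force is fixed at half the most; returns when the fingers have stopped.
- ctrl.pause(seconds).
- kinematics.inverse_kinematics(position, orientation): joint angles nearest the present ones, or None.
- readout.get_state(): the state.
- cams.grab_frame(name): name is "side" or "top" or "wrist"; returns a dict with "img" (400x640x3 uint8, red, green, blue), "range_z" (400x640 float32, mm along the optical axis (not along the pixel's ray), 0 where there is no reading), "mtx" (3x3 intrinsics, pixels), "rvec" (rotation vector, rad) and "tvec" (3), from world to camera coordinates, as OpenCV has them; the wrist camera has in their place "T_tool_cam" (4x4, takes a point from camera to tool coordinates, whose origin is the TCP and whose axes are the tool frame's). Camera axes: x right, y down, z forward; pixel columns grow to the right and rows downward; lengths in mm; the calibration is good to about 2 mm. A picture is of the moment at which its call begins: read the wrist's pose just before it.
A pose or a line that the arm cannot do raises ctrl.Unreachable and nothing moves.
- ctrl.hand_in(): hands the job in, once; it reports no verdict.
Trained networks look in a picture, given as the dict that the camera call returned (one of the last four; its "shot" number tells which), for a name from the list of things; names that differ only in an ending like _2 or _b are one class to them, and where a whole thing is asked for, a point or a joint stands for the part that bears it (a point fixed in the world has none). Each returns a list of dicts, best first, with "conf" (0 to 1); they miss things now and then, are a little off and sometimes report something else, mostly with a low value. They report only what shows in the picture. A call takes as long as a camera call. They do not tell look-alikes from the thing itself.
- cams.cut_out(name, picture): "region" (400x640 bool, what is visible of it) and "uv" ([column, row] in pixels, amid what is visible of it).
The state is a dict: "clock": time; "joints": joint angles; "joint_velocities": joint speeds; "joint_efforts": joint torques, N m; "position": TCP position; "eef_rot": TCP orientation; "wrist_force": force on the tool from outside, world axes, zero at the start; "ft_torque": the same for the moment, N m; "opening": finger opening in mm.
Only numpy, scipy, OpenCV 4.12 (cv2) and the standard library are available. Lean on these libraries where they do the work, as an engineer would, in place of code of your own. Each camera call takes 0.05 s, during which the arm holds its last target. There are 200 camera calls.

TASK

Lift the jug off the inspection stand, out from under the magnifier, and set it down gently (not dropped) and upright in the middle of the bare cork mat on the ware board. Then take the saddle tag off its rest, hook it over the empty long end of the board's rail (the end towards the robot's left, past the last cup place), and slide it along the rail, without lifting it off again, until it hangs centred on the white band. Keep the jug upright all the way, do not knock the magnifier, and leave the other pottery, the bottle and the brush where they are.

Things in the scene. Friction and masses are not known exactly. Their poses are not given: they have to be found in the camera images.
- jug: green glazed open jug, 125 mm high, 94 mm across its belly, 80 at the neck, 90 at the rim, 5 mm wall, about 0.32 kg. Origin: centre of its underside; z up. Its loop handle points along its own -x, in the x-z plane. It starts on the stand, handle pointing somewhere between the robot and the robot's right.
- handle (a point): good pinch point on the jug's handle, its upper outer corner, 79 mm from the jug's axis (x = -79) and 98 mm above its underside; axes as the jug's. The handle is a flat-sided strap 16 mm wide (y) and 11 thick: level top bar at z = 102 from the neck to x = -84, upright bar at x = -84 down to z = 60, then back to the belly.
- stand: round inspection stand (potter's banding wheel, does not turn), fixed; disc 140 mm across, top face 60 mm above the table. Origin: centre of its underside.
- magnifier: fixed bench magnifier: round clear lens in a white frame, 172 mm across over all, level, centred over the stand, 277 to 293 mm above the table. A 22 mm post 310 mm high stands 160 mm from the lens axis along its own +x, an arm joins them. Origin: on the table, under the lens centre. It blocks a vertical tool over the jug's handle; one leaning outwards 35 to 45 degrees clears it.
- board: fixed wooden ware board, 200 (x) by 500 (y) mm, y = -230 to +270, top at z = 18. Origin: on the table below the middle of three cup places (at y = -115, 0, 115, within 5). A round steel rail 12 mm thick runs along y at x = 85, z = 190, from y = -195 to 255, a post under each end. Its long empty end is y = 155 to 240.
- rail_mid (a point): point on the rail's axis, 190 mm above the table, behind the middle cup place; axes as the board's (y along the rail towards the long empty end, z up)
- mat: fixed round cork mat 112 mm across, 4 mm thick, on the board at whichever cup place is bare. Origin: centre of its underside, top 4 mm above it. Axes as the board's.
- mark (a point): centre of a white band, 16 mm wide, on the rail straight behind the mat, on the rail's axis
- tag: aluminium saddle tag, 0.12 kg: two upright 4 mm plates 50 mm wide (y), 20 mm clear between them (x), down to 48 mm below the origin, joined at the top by a bridge that rests on the bar; on it a black grip tab, 12 (x) by 26 (y) mm, 12 to 57 mm above the origin. Origin: on the bar's axis when it hangs; bar along its y; z up. Same either way round.
- rest: fixed low bar on which the tag hangs at the start: a 12 mm round bar along its own y, 100 mm long, axis 190 mm above the table, on a post at each end. Origin: on the table below the middle of the bar.
- cup_a: green cup without handle, 80 mm across, 90 mm high, loose, on a board place. Origin: centre of its underside.
- cup_b: like cup_a
- bottle: white bottle, 60 mm across, 140 mm high, loose, standing on the table between stand and board. Origin: centre of its underside.
- cup_stack: stack of three red cups, 82 mm across, 146 mm high, loose, behind the rail. Origin: centre of its underside.
- mug: black mug, 80 mm across, 95 mm high, loose. Origin: centre of its underside.
- bowl: unglazed bowl, 124 mm across, 55 mm high, loose. Origin: centre of its underside.
- brush: hand brush with a wooden handle, 190 mm long, 42 wide and 20 high, lying flat on the table behind the board, loose. Origin: near its middle, handle along its own -x.
Not all that is in view belongs to the job. Of the things shaped like the tag, the aluminium one is meant.

How it is judged (in metres and radians):
On the way, in this order (a step that is already met when the one before it is completed fails the run):
1. the jug is off the stand and out from under the magnifier (horizontal distance between jug and stand above 0.14 m and angle between jug's own z axis and vertical below 0.5 rad), for 0.05 s.
2. the jug stands upright and released on the cork mat (horizontal distance between jug and mat below 0.02 m and z of jug in the frame of mat between 0 and 0.009 m and angle between jug's own z axis and vertical below 0.06 rad and linear speed of jug below 0.03 m/s and contact force between the fingers and jug below 0.1 N), for 0.2 s.
3. the tag is hooked over the empty long end of the rail (x of tag in the frame of rail_mid between -0.009 and 0.009 m and z of tag in the frame of rail_mid between -0.008 and 0.008 m and angle between tag's own z axis and vertical below 0.3 rad and angle between the y axis of tag and the y axis of board, either way round below 0.35 rad and y of tag in the frame of rail_mid between 0.14 and 0.255 m), for 0.1 s.
4. the tag has been slid along the rail to the white band (x of tag in the frame of rail_mid between -0.009 and 0.009 m and z of tag in the frame of rail_mid between -0.008 and 0.008 m and angle between tag's own z axis and vertical below 0.3 rad and angle between the y axis of tag and the y axis of board, either way round below 0.35 rad and y of tag in the frame of mark between -0.015 and 0.015 m), for 0.2 s.
At the end, for the whole second after the job is handed in: The jug stands upright (within 3 degrees) on the cork mat, its axis within 20 mm of the mat's centre, released and at rest; the tag hangs on the board's rail (saddle down on the bar), within 15 mm along the rail of the white band's centre, released and at rest (all of step 2 and all of step 4 and contact force between the fingers and tag below 0.1 N and linear speed of tag below 0.03 m/s); the robot touches nothing.
It fails at once if the jug is tipped more than 35 degrees (angle between jug's own z axis and vertical above 0.61 rad).
It fails at once if the jug is let go more than 15 mm above the mat (horizontal distance between jug and mat below 0.08 m and z of jug in the frame of mat above 0.019 m and contact force between the fingers and jug below 0.01 N).
It fails at once if the magnifier is knocked (more than 5 N) (contact force between any of the arm, the fingers, jug and magnifier above 5 N).
It fails at once if the tag is put on or lifted off the rail over the cup places instead of at the empty end (more than 20 mm above its hanging height, close over the rail) (x of tag in the frame of rail_mid between -0.03 and 0.03 m and y of tag in the frame of rail_mid between -0.2 and 0.13 m and z of tag in the frame of rail_mid between 0.02 and 0.05 m).
It fails at once if a bystander is moved more than 25 mm or tipped over (distance of any of cup_a, cup_b, bottle, cup_stack, mug, bowl, brush from where it was at the start of the episode above 0.025 m or angle between any of cup_a, cup_b, bottle, cup_stack, mug, bowl's own z axis and vertical above 0.5 rad).
It also fails if it takes over 67 s, if anything falls off the work surface, if the arm or the gripper's body presses on something with over 40 N, if the wrist force passes 120 N, or if a joint passes its speed limit or range.

## Working session

There is one attempt and no reset: what is moved stays moved. The work goes in short steps, each a Python script; the robot and the scene stay as the last script left them, time stands still between calls to the robot, and variables do not carry over. Pictures are saved under pics/ and viewed, about 8 in all and at most 12, crops included, and the job is handed in when it is done.

```bash
ls; mkdir -p pics
cat > h.py <<'E'
import numpy as np, cv2, pickle
from rig import ctrl, kinematics, readout, cams
from scipy.spatial.transform import Rotation as R
def pose(f):
    Rm=cv2.Rodrigues(np.array(f["rvec"],float))[0]; return Rm,np.array(f["tvec"],float).reshape(3)
def cloud(f,T=None):
    z=f["range_z"].astype(float); v,u=np.mgrid[:400,:640]; K=np.array(f["mtx"])
    P=np.stack([(u-K[0,2])/K[0,0]*z,(v-K[1,2])/K[1,1]*z,z],-1)
    if T is None:
        Rm,t=pose(f); W=(P-t)@Rm
    else: W=P@T[:3,:3].T+T[:3,3]
    W[z<=0]=np.nan
    return W
def wristT(f,s):
    T=np.eye(4); q=s["eef_rot"]; T[:3,:3]=R.from_quat(q,scalar_first=True).as_matrix(); T[:3,3]=s["position"]
    return T@np.array(f["T_tool_cam"])
def quat(x,z):
    x=np.array(x,float);z=np.array(z,float);z/=np.linalg.norm(z);x-=z*(x@z);x/=np.linalg.norm(x)
    return R.from_matrix(np.stack([x,np.cross(z,x),z],1)).as_quat(scalar_first=True)
E
cat > a.py <<'E'
from h import *
print(ctrl.tcp_to_grasp, readout.get_state())
for c in ["side","top"]:
    f=cams.grab_frame(c); W=cloud(f); cv2.imwrite(f"pics/{c}0.png",f["img"][:,:,::-1])
    pickle.dump(dict(f),open(c+"0.pkl","wb"))
    Rm,t=pose(f); print(c,"cam at",(-Rm.T@t).round(), "look",Rm[2].round(2))
    for n in ["jug","stand","magnifier","board","mat","tag","rest","cup_a","bottle","cup_stack","mug","bowl","brush"]:
        for d in cams.cut_out(n,f)[:3]:
            r=np.array(d["region"]); p=W[r]; p=p[~np.isnan(p[:,0])]
            if len(p): print(n,round(d["conf"],2),np.array(d["uv"]).round(),len(p),"med",np.median(p,0).round(),"lo",np.percentile(p,2,axis=0).round(),"hi",np.percentile(p,98,axis=0).round())
E
python3 a.py
```

```text
pics
18.700000000000003 {'clock': 0.0, 'joints': array([-1.41931627e+00,  2.91283359e-01, -1.54149514e-01,  1.12671819e+00,
       -1.58208196e-05,  1.43147198e+00]), 'joint_velocities': array([-1.00533028e-04, -7.54515688e-04,  2.03049547e-04, -3.34614651e-05,
       -4.96980074e-04,  6.95541991e-04]), 'joint_efforts': array([ 3.31624455e-03, -5.37146795e+01,  3.31366324e+01,  1.62228209e-02,
        4.22783455e-05, -1.92728726e-05]), 'position': array([ 150.44580277, -502.50127063,  230.7220682 ]), 'eef_rot': array([-4.70423203e-04,  8.02097987e-01, -5.97192063e-01, -4.87432194e-04]), 'wrist_force': array([-0.26186924, -0.18505476, -0.35810754]), 'ft_torque': array([ 0.0199629 ,  0.02360867, -0.01387447]), 'opening': 85.33120000442793}
side cam at [1025.  997.  920.] look [-0.4  -0.69 -0.61]
jug 0.62 [374. 247.] 1642 med [509. 382. 141.] lo [455. 321.  68.] hi [540. 408. 185.]
stand 0.7 [368. 281.] 1530 med [530. 399.  57.] lo [443. 313.  -0.] hi [567. 433.  62.]
magnifier 0.78 [362. 216.] 4268 med [549. 383. 287.] lo [433. 298.   9.] hi [687. 443. 317.]
magnifier 0.55 [275. 178.] 
[... 3440 characters left out ...]
118.] lo [ 687. -132.   -1.] hi [765. -43. 148.]
cup_stack 0.59 [254. 204.] 140 med [476. 307.  59.] lo [431. 293.   3.] hi [523. 348. 285.]
cup_stack 0.58 [300. 169.] 549 med [604. 151.  10.] lo [572.  96.  -0.] hi [642. 221. 196.]
mug 0.93 [190. 177.] 501 med [562. 543.  36.] lo [513. 479.  -3.] hi [598. 568.  98.]
mug 0.56 [433. 205.] 499 med [ 476. -331.   53.] lo [ 440. -357.   14.] hi [ 510. -285.  110.]
bowl 0.8 [433. 265.] 972 med [ 263. -338.   22.] lo [ 211. -387.   -2.] hi [ 319. -276.   58.]
brush 0.84 [422. 138.] 522 med [ 718. -296.   16.] lo [ 700. -407.   -5.] hi [ 744. -219.   25.]
brush 0.19 [388. 197.] 6324 med [ 499. -178.   18.] lo [ 382. -422.    8.] hi [587.  56. 196.]
```

```bash
python3 -c "
import cv2
a=cv2.imread('pics/side0.png')[110:360,180:460]; b=cv2.imread('pics/top0.png')[90:300,160:480]
a=cv2.resize(a,(448,400)); b=cv2.resize(b,(800,525))
cv2.imwrite('pics/s1.png',cv2.resize(cv2.imread('pics/side0.png')[110:360,180:460],(672,600))); cv2.imwrite('pics/t1.png',b)"
```

```text
(no output)
```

View pics/s1.png

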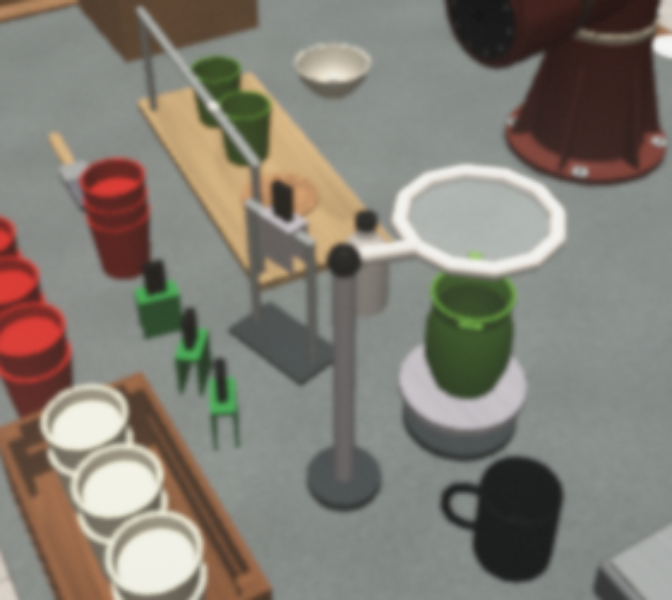

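View pics/t1.png

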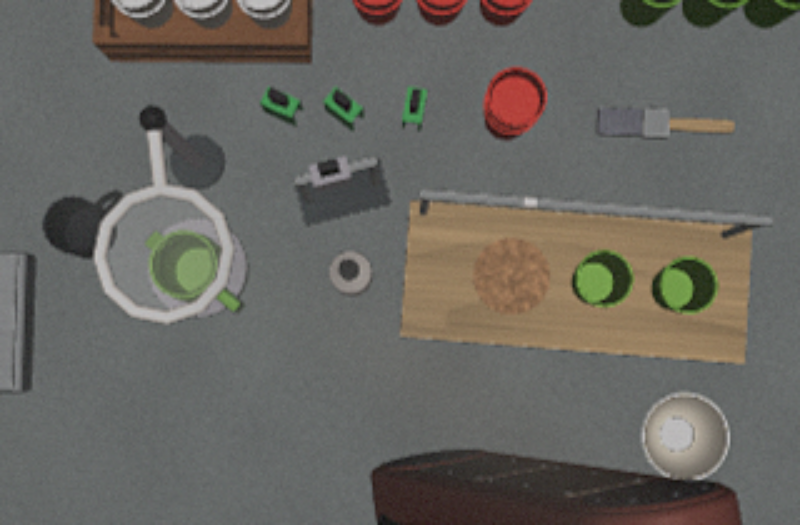

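Side view: the jug is under the lens, with its handle hidden. The aluminium tag hangs on the grey rest, and the green look-alikes stand behind it. Top view: the handle end is at crop (230,298), pointing roughly at the robot. The mat is at (510,275), at the long-end place, and the white band is at (530,202). Next I fit the geometry.

```bash
cat > fit.py <<'E'
from h import *
from scipy.optimize import least_squares
def circ(p,r=None):
    c0=np.r_[p.mean(0),r or 50]
    f=lambda c: np.hypot(*(p-c[:2]).T)-(r if r else c[2])
    s=least_squares(f,c0,loss='soft_l1',f_scale=2); return s.x.round(1),len(p)
for c in ["side","top"]:
    f=pickle.load(open(c+"0.pkl","rb")); W=cloud(f); img=f["img"].astype(int)
    x,y,z=W[...,0],W[...,1],W[...,2]
    near=np.hypot(x-500,y-365)<120
    r,g,b=img[...,0],img[...,1],img[...,2]
    grn=(g>r+20)&(g>b+20)
    m=near&(z>278)&(z<300)&(img.min(-1)>150); p=W[m][:,:2]; print(c,"ring(mid r~80)",circ(p))
    m=near&(z>50)&(z<66)&~grn; print("stand top extents",W[m][:,:2].min(0).round(),W[m][:,:2].max(0).round(),m.sum())
    m=near&(z>178)&(z<190)&grn; print("rim r43",circ(W[m][:,:2],43) if m.sum()>5 else m.sum())
    m=near&(z>90)&(z<150)&grn; print("belly r46",circ(W[m][:,:2],46) if m.sum()>5 else m.sum())
    m=near&(z>150)&(z<175)&grn; q=W[m]; print("handle?",np.c_[q.round(),np.argwhere(m)[:,::-1]][::4].tolist() if c=="top" else m.sum())
    # mat: brown-ish region at z~22
    ms=(abs(x-490)<80)&(abs(y+88)<80)&(z>10)&(z<32)&(r-g>30)
    # rail
    rl=(z>183)&(z<206)&(x>540)&(x<640)&(y<75)&(y>-410)
    q=W[rl]; k=np.polyfit(q[:,1],q[:,0],1); 
    for _ in range(3): e=abs(q[:,0]-np.polyval(k,q[:,1])); k=np.polyfit(q[e<6,1],q[e<6,0],1)
    q=q[e<6];print("rail x=",k,"y",np.sort(q[:,1])[[0,1,-2,-1]].round(),"z",np.median(q[:,2]).round(),len(q))
    wb=rl&(img.min(-1)>190); print("band",W[wb].round().tolist()[:12])
    d=cams.cut_out("mat",f) if 0 else None
    rs=(z>188)&(z<203)&(abs(x-607)<50)&(abs(y-164)<70); q=W[rs]; print("bar z",np.median(q[:,2]),"ends",q[:,:2].min(0).round(),q[:,:2].max(0).round(),len(q))
    tb=(z>206)&(z<255)&(abs(x-607)<50)&(abs(y-164)<70); q=W[tb]; print("tab",q.mean(0).round(1),np.median(q,0).round(1),len(q), "top",np.median(W[tb&(z>240)],0).round(1), "dark",np.median(W[tb&(img.max(-1)<60)],0).round(1))
    q=W[rs][:,:2]; cc=q.mean(0); print("PCA bar",cv2.fitLine(q.astype(np.float32),cv2.DIST_HUBER,0,.1,.1).ravel())
E
python3 fit.py
```

```text
side ring(mid r~80) (array([502.1, 367.1,  60.2]), 2558)
stand top extents [432. 297.] [570. 436.] 1006
rim r43 (array([496.1, 363.9,  43. ]), 177)
belly r46 (array([495. , 361.2,  46. ]), 322)
handle? 267
rail x= [7.10146021e-02 5.86729153e+02] y [-407. -399.   56.   57.] z 193.0 292
band [[583.0, -94.0, 197.0], [579.0, -96.0, 194.0], [577.0, -92.0, 196.0], [582.0, -90.0, 195.0], [580.0, -85.0, 197.0], [581.0, -84.0, 194.0]]
bar z 195.8194866443077 ends [595. 111.] [637. 218.] 207
tab [616.9 175.3 229.9] [617.7 177.7 230.9] 137 top [616.6 173.7 244.6] dark [618.8 177.7 229.5]
PCA bar [ 2.7297199e-01 -9.6202201e-01  6.2030151e+02  1.7185683e+02]
top ring(mid r~80) (array([498.7, 361.8,  76.4]), 669)
stand top extents [429. 292.] [547. 363.] 152
rim r43 0
belly r46 2
handle? [[459.0, 307.0, 171.0, 249.0, 206.0], [456.0, 301.0, 162.0, 251.0, 207.0], [453.0, 304.0, 164.0, 250.0, 208.0], [449.0, 311.0, 163.0, 248.0, 209.0], [449.0, 297.0, 168.0, 252.0, 209.0], [446.0, 304.0, 166.0, 250.0, 210.0], [446.0, 291.0, 162.0, 254.0, 210.0], [443.0, 298.0, 162.0, 252.0, 211.0], [439.0, 303.0, 169.0, 250.0, 212.0], [439.0, 291.0, 167.0, 254.0, 212.0], [436.0, 290.0, 168.0, 254.0, 213.0]]
rail x= [7.01821004e-02 5.81492275e+02] y [-405. -405.   49.   49.] z 194.0 496
band [[578.0, -88.0, 191.0], [577.0, -90.0, 200.0], [578.0, -93.0, 197.0], [578.0, -97.0, 196.0]]
bar z 197.14258986785046 ends [592. 108.] [632. 212.] 134
tab [609.7 166.5 232.7] [609.6 166.7 240.6] 59 top [612.1 166.6 246.1] dark [609.8 166.8 245. ]
PCA bar [ 2.7635753e-01 -9.6105492e-01  6.1223193e+02  1.5708817e+02]
```

```bash
cat >> h.py <<'E'
G=18.7
def grip_pose(g,az,lean,back=0,sign=1):
    """grasp point g, tool leaning towards azimuth az(deg) by lean deg; jaws horizontal"""
    a=np.radians(az);l=np.radians(lean);h=np.array([np.cos(a),np.sin(a),0])
    zt=-h*np.sin(l)-np.array([0,0,np.cos(l)])
    xt=sign*np.array([-h[1],h[0],0])
    return np.array(g)+zt*(G-back), quat(xt,zt)
def look(name):
    s=readout.get_state(); f=cams.grab_frame("wrist"); T=wristT(f,s); W=cloud(f,T)
    cv2.imwrite(f"pics/{name}.png",f["img"][:,:,::-1]); pickle.dump((dict(f),T),open(name+".pkl","wb")); return f,W,T
E
python3 - <<'E'
from h import *
hp=np.array([444.5,300,158]); az=231
m=np.array([487,-88,22.])
for sg in (1,-1):
  for lean in (35,40,45):
    for nm,g,a in [("pre",hp,az),("g",hp,az)]+[("mat%d"%a,m+[79*np.cos(np.radians(a)),79*np.sin(np.radians(a)),98],a) for a in (150,170,190,210)]:
        q=kinematics.inverse_kinematics(*grip_pose(g,a,lean,110 if nm=="pre" else 0,sg)); print(sg,lean,nm,None if q is None else np.round(q,2))
E
```

```text
1 35 pre [ 0.14 -0.17 -0.85  0.42  0.4   2.49]
1 35 g [ 0.26  0.1  -0.91  0.05  0.35  2.6 ]
1 35 mat150 [-0.13 -0.   -1.2  -0.2  -0.22 -2.81]
1 35 mat170 [-0.49 -0.07 -1.26 -0.21  0.18  2.88]
1 35 mat190 [-0.78  0.01 -1.14  0.04  0.49  2.28]
1 35 mat210 [-0.89  0.17 -0.91  0.39  0.6   1.76]
1 40 pre [ 0.07 -0.2  -0.95  0.3   0.49  2.45]
1 40 g [ 0.22  0.09 -0.99 -0.1   0.41  2.6 ]
1 40 mat150 [-0.09  0.03 -1.29 -0.4  -0.27 -2.8 ]
1 40 mat170 None
1 40 mat190 [-0.85  0.03 -1.21 -0.07  0.58  2.24]
1 40 mat210 [-0.96  0.2  -0.93  0.36  0.69  1.69]
1 45 pre [-0.   -0.22 -1.04  0.19  0.58  2.42]
1 45 g [ 0.19  0.11 -1.08 -0.27  0.48  2.6 ]
1 45 mat150 None
1 45 mat170 None
1 45 mat190 [-0.92  0.07 -1.28 -0.2   0.68  2.2 ]
1 45 mat210 [-1.02  0.24 -0.96  0.34  0.78  1.61]
-1 35 pre [ 0.14 -0.17 -0.85  0.42  0.4  -0.65]
-1 35 g [ 0.26  0.1  -0.91  0.05  0.35 -0.54]
-1 35 mat150 [-0.13 -0.   -1.2  -0.2  -0.22  0.33]
-1 35 mat170 [-0.49 -0.07 -1.26 -0.21  0.18 -0.26]
-1 35 mat190 [-0.78  0.01 -1.14  0.04  0.49 -0.86]
-1 35 mat210 [-0.89  0.17 -0.91  0.39  0.6  -1.38]
-1 40 pre [ 0.07 -0.2  -0.95  0.3   0.49 -0.69]
-1 40 g [ 0.22  0.09 -0.99 -0.1   0.41 -0.54]
-1 40 mat150 [-0.09  0.03 -1.29 -0.4  -0.27  0.34]
-1 40 mat170 None
-1 40 mat190 [-0.85  0.03 -1.21 -0.07  0.58 -0.9 ]
-1 40 mat210 [-0.96  0.2  -0.93  0.36  0.69 -1.45]
-1 45 pre [-0.   -0.22 -1.04  0.19  0.58 -0.72]
-1 45 g [ 0.19  0.11 -1.08 -0.27  0.48 -0.54]
-1 45 mat150 None
-1 45 mat170 None
-1 45 mat190 [-0.92  0.07 -1.28 -0.2   0.68 -0.94]
-1 45 mat210 [-1.02  0.24 -0.96  0.34  0.78 -1.53]
```

Run:
```python
from h import *
f=cams.grab_frame("wrist"); T=np.array(f["T_tool_cam"]); print(T.round(2))
for sg in (1,-1):
    p,q=grip_pose([444.5,300,158],231,40,110,sg); M=R.from_quat(q,scalar_first=True).as_matrix(); print(sg,(M@T[:3,3]+p).round(), p.round())
```

```text
[[   1.      0.     -0.      0.5 ]
 [  -0.      0.95    0.31  -80.36]
 [   0.     -0.31    0.95 -142.93]
 [   0.      0.      0.      1.  ]]
1 [389. 231. 389.] [408. 254. 228.]
-1 [311. 135. 286.] [408. 254. 228.]
```

Run:
```python
from h import *
p,q=grip_pose([444.5,300,158],231,40,110,-1)
ctrl.move_pose(p+[-30,-60,120],q); ctrl.move_pose(p,q); ctrl.command_gripper(55)
f,W,T=look("w1"); s=readout.get_state(); print(s["clock"],s["position"],p)
img=f["img"].astype(int); g=(img[...,1]>img[...,0]+20)&(img[...,1]>img[...,2]+20)
d=cams.cut_out("jug",f)
for k in d: print(k["conf"],k["uv"],k["region"].sum())
z=W[...,2]
m=g&(z>158)&(z<176)&(np.hypot(W[...,0]-444,W[...,1]-300)<40); q=W[m]; print("handle top",m.sum(),np.median(q,0).round(1))
r=q[:,:2].astype(np.float32); print(cv2.fitLine(r,cv2.DIST_HUBER,0,.1,.1).ravel(), cv2.minAreaRect(r))
m=g&(z>178)&(z<192); print("rim",m.sum(),W[m].mean(0))
```

```text
5.1 [407.91654059 254.15306946 228.4354461 ] [407.56738336 254.39201672 227.93985766]
0.61 [322.3, 218.7] 9656
handle top 899 [451.9 308.2 167.9]
[  0.6275543   0.7785728 451.07684   307.46646  ] ((452.9237060546875, 309.4880065917969), (51.9864616394043, 26.2988338470459), 52.11958312988281)
rim 1624 [493.19120088 359.97142399 183.17576352]
```

View pics/w1.png

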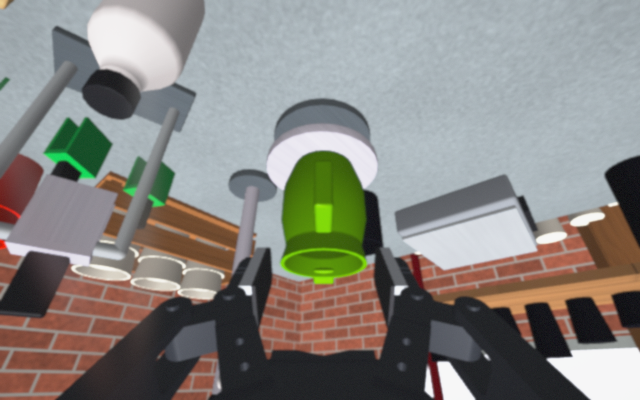

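Wrist view (upside down): the jug is on the stand with its handle strap at (322,200), between the fingers. The measured direction is 231.1° and the lateral error is under 1 mm. Now I grasp, lift slightly and draw it out.

Run:
```python
from h import *
from scipy.optimize import least_squares
f,T=pickle.load(open("w1.pkl","rb")); W=cloud(f,T); img=f["img"].astype(int); g=(img[...,1]>img[...,0]+20)&(img[...,1]>img[...,2]+20)
z=W[...,2]; a=np.radians(231.1); h=np.array([np.cos(a),np.sin(a)]); n=np.array([-h[1],h[0]])
c=np.array([494,361]); o=(W[...,:2]-c)@h; l=(W[...,:2]-c)@n
m=g&(z>115)&(z<155)&(o>65); print("outer face o",np.median(o[m]),m.sum(),"lat",np.percentile(l[m],[2,50,98]))
m=g&(z>180)&(z<190); p=W[m][:,:2]; s=least_squares(lambda c:np.hypot(*(p-c[:2]).T)-43,[494,361],loss='soft_l1'); print(s.x)
hp=np.r_[c+h*(np.median(o[m&False]) if 0 else 79),158]
dO=np.median(o[g&(z>115)&(z<155)&(o>65)])-89.5; dl=np.median(l[g&(z>115)&(z<155)&(o>65)])
print("correction",dO,dl)
if abs(dO)<6 and abs(dl)<6: hp[:2]+=h*dO+n*dl
print(hp)
p,q=grip_pose(hp,231.1,40,0,-1)
print("stop",ctrl.line_to(p,q,v=60,force_limit=12)); print(readout.get_state()["wrist_force"],readout.get_state()["position"],p)
ctrl.command_gripper(0); s=readout.get_state(); print("open",s["opening"],s["wrist_force"],s["clock"])
np.save("hp.npy",np.r_[hp,231.1])
```

```text
outer face o 90.07970409311007 605 lat [-7.46947282  0.15899915  7.88939065]
[492.49216938 358.84632884]
correction 0.5797040931100668 0.15899915377558566
[444.15062569 298.96779493 158.        ]
stop False
[-0.19170009  0.52647966 -0.8907989 ] [451.7888994  308.25768706 143.94223499] [451.69882221 308.32237743 143.67496891]
open 14.852453318381059 [-2.07490635 -2.36204856  4.69411448] 7.5583
```

Run:
```python
from h import *
hp=np.load("hp.npy"); a=np.radians(231.1); h=np.array([np.cos(a),np.sin(a),0])
p,q=grip_pose(hp[:3],231.1,40,0,-1)
w=[p+h*150+[0,0,25],p+h*150+[0,0,125]]
print([None if (j:=kinematics.inverse_kinematics(x,q)) is None else j.round(2) for x in w])
ctrl.line_to(p+[0,0,25],q,v=50); print(readout.get_state()["wrist_force"])
ctrl.line_to(w[0],q,v=90)
f=cams.grab_frame("side"); cv2.imwrite("pics/s2.png",cv2.resize(f["img"][110:360,180:460,::-1],(672,600)))
W=cloud(f); img=f["img"].astype(int); m=(img[...,1]>img[...,0]+20)&(img[...,1]>img[...,2]+20)&(abs(W[...,0]-400)<80)&(abs(W[...,1]-244)<80)
pz=W[m]; t=pz[pz[:,2]>np.percentile(pz[:,2],90)]; print(m.sum(),np.percentile(pz,[1,50,99],axis=0).round(),t.mean(0)); print(readout.get_state()["clock"],readout.get_state()["opening"])
```

```text
[array([-0.2 , -0.22, -1.13,  0.29,  0.61, -0.97]), array([-0.2 , -0.38, -0.91,  0.67,  0.61, -0.97])]
[-0.14160672 -0.33459054 -2.64270459]
16 [[341. 176. 188.]
 [351. 183. 190.]
 [359. 188. 192.]] [354.87031381 183.73461552 192.30799055]
10.075 14.786078605039087
```

View pics/s2.png

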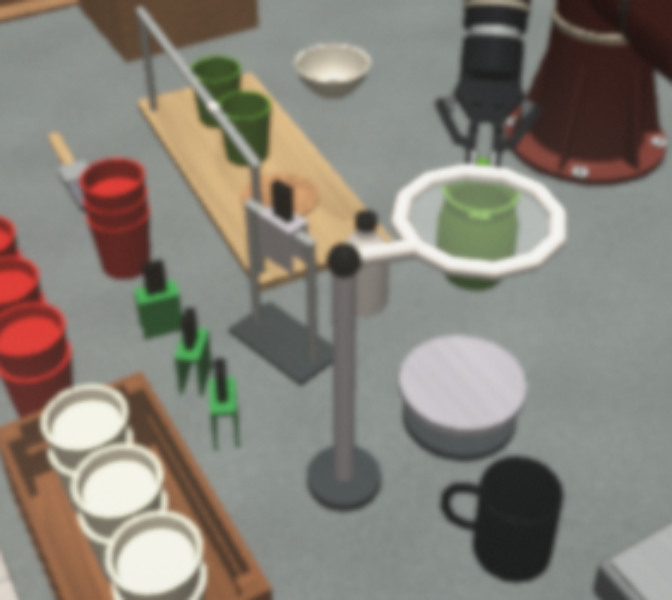

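Jug is upright in hand (crop 478,225) and out from under the lens; the bottle and magnifier haven't moved. Next, carry it to above the mat and check.

Run:
```python
from h import *
from scipy.optimize import least_squares
def matfit(f):
    W=cloud(f); z=W[...,2]; img=f["img"].astype(int)
    d=[k for k in cams.cut_out("mat",f)][0]["region"] if "shot" in f else None
    return W,d
hp=np.load("hp.npy"); a=np.radians(231.1); h=np.array([np.cos(a),np.sin(a),0])
p,q=grip_pose(hp[:3],231.1,40,0,-1)
ctrl.line_to(p+h*150+[0,0,125],q,v=120)
f=cams.grab_frame("top"); W=cloud(f)
for nm,F in (("top",f),("side",cams.grab_frame("side"))):
    W=cloud(F); r=cams.cut_out("mat",F)
    for k in r[:1]:
        m=np.array(k["region"])&(W[...,2]>8)&(W[...,2]<34); P=W[m][:,:2]
        (cx,cy),rad=cv2.minEnclosingCircle(P.astype(np.float32)); print(nm,"mat",k["conf"],P.mean(0).round(1),P.min(0).round(),P.max(0).round(),(cx,cy,rad))
M=np.array([491,-86,22.]); az=205; u=np.array([np.cos(np.radians(az)),np.sin(np.radians(az)),0])
def jp(under,az=az):
    return grip_pose(M+u*79+[0,0,under+98],az,40,0,-1)
ctrl.move_pose(*jp(160)); print(readout.get_state()["clock"],readout.get_state()["opening"])
ctrl.line_to(jp(60)[0],v=100)
for nm in ("top","side"):
    f=cams.grab_frame(nm); W=cloud(f); img=f["img"].astype(int); g=(img[...,1]>img[...,0]+15)&(img[...,1]>img[...,2]+15)
    m=g&(np.hypot(W[...,0]-491,W[...,1]+86)<62)
    pts=W[m]; b=pts[(pts[:,2]>195)&(pts[:,2]<225)]
    if len(b)>10:
        k=np.linalg.lstsq(np.c_[b[:,:2],np.ones(len(b))],b[:,2],rcond=None)[0]; s=least_squares(lambda c:np.hypot(*(b[:,:2]-c).T)-43,[491,-86],loss='soft_l1'); print(nm,len(b),"rim plane slope",k[:2].round(3),"z",b[:,2].mean().round(1),"c",s.x)
    cv2.imwrite(f"pics/{nm}3.png",f["img"][:,:,::-1])
a=cv2.imread("pics/top3.png")[150:270,300:460]; b=cv2.imread("pics/side3.png")[120:240,220:380]
cv2.imwrite("pics/c3.png",np.hstack([cv2.resize(a,(400,300)),cv2.resize(b,(400,300))]))
```

```text
top mat 0.64 [490.  -87.1] [ 437. -141.] [543. -32.] (489.2121887207031, -88.4852294921875, 57.31822967529297)
side mat 0.66 [476.1 -87.8] [ 433. -143.] [542. -26.] (488.03326416015625, -87.027587890625, 60.80671691894531)
12.4417 15.239582030453775
top 195 rim plane slope [0.011 0.017] z 204.5 c [490.97530284 -87.14078032]
side 201 rim plane slope [0.022 0.019] z 202.6 c [494.34236152 -81.98279016]
```

View pics/c3.png

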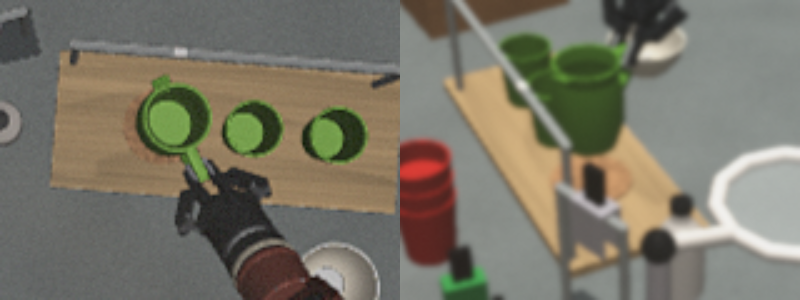

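The jug is over the mat with its rim level to within about 1.5° and clear of the cups. Lower with a force stop, then release.

Run:
```python
from h import *
s=readout.get_state(); p=np.array(s["position"]); f0=s["wrist_force"]
ctrl.line_to(p+[-1,0,-45],v=60)
st=ctrl.line_to(p+[-1,0,-66],v=15,force_limit=3); s=readout.get_state(); print(st,s["position"]-p,s["wrist_force"],f0)
```

```text
True [-9.28192960e-01 -3.07741547e-02 -6.03064000e+01] [-0.40322705  0.06521498  2.41580973] [-0.15659323  0.21442582 -3.9000655 ]
```

Run:
```python
from h import *
ctrl.command_gripper(40); s=readout.get_state(); print(s["opening"],s["wrist_force"])
Z=R.from_quat(s["eef_rot"],scalar_first=True).as_matrix()[:,2]; p=np.array(s["position"])
ctrl.line_to(p-Z*110,v=120); p=np.array(readout.get_state()["position"]); 
for nm in ("top",):
    f=cams.grab_frame(nm); W=cloud(f); img=f["img"].astype(int); g=(img[...,1]>img[...,0]+15)&(img[...,1]>img[...,2]+15)
    from scipy.optimize import least_squares
    b=W[g&(np.hypot(W[...,0]-491,W[...,1]+86)<62)]; b=b[(b[:,2]>138)&(b[:,2]<158)]
    k=np.linalg.lstsq(np.c_[b[:,:2],np.ones(len(b))],b[:,2],rcond=None)[0]; c=least_squares(lambda c:np.hypot(*(b[:,:2]-c).T)-43,[491,-86],loss='soft_l1').x; print(len(b),"slope",k[:2].round(3),"z",b[:,2].mean().round(1),"c",c)
# over the tag: tool down, jaws across tab thickness
tg=np.array([612,167,225.]); barang=np.array([.2747,-.9615,0]); 
for sg in (1,-1):
    n=np.array([.9615,.2747,0])*sg; q=quat(n,[0,0,-1]); j=kinematics.inverse_kinematics(tg+[0,0,90-G],q); jr=kinematics.inverse_kinematics([592,10,225-G],quat(sg*np.array([.9975,-.0705,0]),[0,0,-1])); print(sg,j,jr)
```

```text
39.76787767165953 [ 0.0181086  -0.4931566   0.67963439]
169 slope [0.018 0.01 ] z 145.4 c [489.35314663 -87.44868204]
1 [0.1512198  0.49062516 0.31653415 1.39670532 0.         1.44373021] [-0.10654727  0.4323938  -0.01030257  1.12809996  0.          1.53480842]
-1 [ 0.1512198   0.49062516  0.31653415  1.39670532  0.         -1.69786245] [-0.10654727  0.4323938  -0.01030257  1.12809996  0.         -1.60678423]
```

Jug centre (489,-87) matches the mat's, and it is level and released. Now over to the tag for a close look.

Run:
```python
from h import *
s=readout.get_state(); p=np.array(s["position"]); ctrl.line_to(p+[0,0,120],v=200)
q=quat(-np.array([.9615,.2747,0]),[0,0,-1])
ctrl.move_pose([612,167,225+120-G],q); print(readout.get_state()["clock"])
f,W,T=look("w4"); img=f["img"].astype(int); z=W[...,2]; near=(np.hypot(W[...,0]-612,W[...,1]-167)<75)
m=near&(z>240)&(z<255); P=W[m]; print("tabtop",len(P),np.median(P,0).round(1),cv2.minAreaRect(P[:,:2].astype(np.float32)) if len(P)>5 else 0)
m=near&(z>190)&(z<210); P=W[m]; print("bar+bridge",len(P)); 
n=np.array([.9615,.2747]); d=np.array([.2747,-.9615]); 
P2=P[:,:2]-[612,167]; a=P2@d; b=P2@n
far=abs(a)>29; print("bar n-off",np.median(b[far]),np.percentile(b[far],[5,95]),"along",a.min(),a.max(),"ang",np.polyfit(a[far],b[far],1))
near_=abs(a)<20; print("bridge n",np.percentile(b[near_],[2,50,98]),"z",np.median(P[near_,2]))
```

```text
19.425
tabtop 445 [614.6 167.4 247.2] ((614.063720703125, 168.70989990234375), (11.340746879577637, 26.13088035583496), 15.52691650390625)
bar+bridge 1641
bar n-off 2.729640330986453 [-2.779622    7.54602695] along -49.02668855770068 61.70390012524796 ang [-0.01769355  2.92119391]
bridge n [-10.53121506   1.91381784  16.38907234] z 202.45129241982465
```

View pics/w4.png

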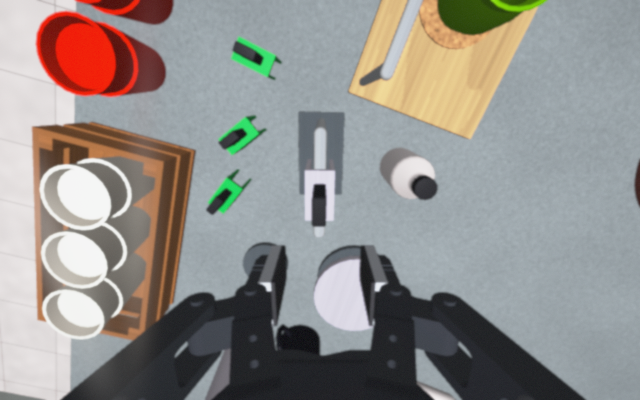

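The tag is at picture (318,200), tab between the jaws. Its top is at (614.3,168) on the bar line, yaw 15.5°, all consistent. Grip it and lift.

Run:
```python
from h import *
a=np.radians(15.7); q=quat(-np.array([np.cos(a),np.sin(a),0]),[0,0,-1]); g=np.array([614.3,168,228-G])
ctrl.line_to(g+[0,0,60],q,v=120); print(ctrl.line_to(g,v=50,force_limit=10))
ctrl.command_gripper(0); s=readout.get_state(); print(s["opening"],s["wrist_force"],s["position"])
ctrl.line_to(g+[0,0,90],v=100); print(readout.get_state()["wrist_force"])
# hover near rail, look at rail end with the wrist camera
b=np.radians(-4.04); ey=np.array([-np.sin(b),np.cos(b),0]); ex=np.array([np.cos(b),np.sin(b),0]); 
qr=quat(-ex,[0,0,-1]); t=np.array([580,-90,190])+ey*80
ctrl.move_pose(t+[0,0,128-G],qr)
f,W,T=look("w5"); img=f["img"].astype(int); z=W[...,2]; print("clock",readout.get_state()["clock"])
v=W-t; A=v@ey; B=v@ex
m=(z>184)&(z<204)&(abs(B)<25)&(A<150); print("rail pts",m.sum(),"A",np.percentile(A[m],[0,1,99,100]).round(1)); 
k=np.polyfit(A[m],B[m],1); e=abs(B-np.polyval(k,A))<7; m&=e; k=np.polyfit(A[m],B[m],1); print("B fit",k,"z",np.median(z[m]),np.percentile(B[m],[3,97]))
w=m&(img.min(-1)>200); print("band A",w.sum(),np.percentile(A[w],[2,50,98]) if w.any() else 0, "B",np.median(B[w]))
mt=(np.hypot(A,B)<40)&(z>215)&(z<300); print("tag part",mt.sum(),np.median(W[mt],0))
# same from the top cam
f=cams.grab_frame("top"); W=cloud(f); img=f["img"].astype(int); v=W-t;A=v@ey;B=v@ex;z=W[...,2]
m=(z>184)&(z<204)&(abs(B)<25)&(A<-50)&(A>-300); print("top rail B",np.polyfit(A[m],B[m],1)); w=m&(img.min(-1)>180); print("band",w.sum(),np.median(A[w]))
```

```text
False
11.318526597592578 [-1.02709399 -0.47073071  2.25445154] [614.41863353 167.99958829 209.61691126]
[-0.14903492  0.1188659  -1.71626011]
clock 23.6583
rail pts 3089 A [-152.7 -151.1    7.1    9.7]
B fit [-1.52403710e-03 -2.36398199e+00] z 195.44069357901014 [-7.87967619  3.43084968]
band A 2491 [-149.6117095   -82.80259515    3.83817507] B -2.1088265600908933
tag part 2053 [584.42095136 -28.51232482 291.6949477 ]
top rail B [-4.07495624e-03 -5.47326558e+00]
band 0 nan
  return _methods._mean(a, axis=axis, dtype=dtype,
  ret = ret.dtype.type(ret / rcount)
```

View pics/w5.png

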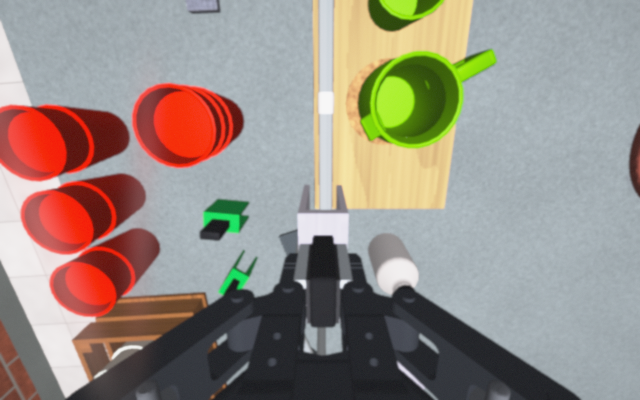

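The tag is held square over the rail's long end (323,225), and the band shows at (326,102). Band position, then hooking on.

Run:
```python
from h import *
f,T=pickle.load(open("w5.pkl","rb")); W=cloud(f,T); g=f["img"].astype(int).min(-1)
b=np.radians(-4.04); ey=np.array([-np.sin(b),np.cos(b),0]); ex=np.array([np.cos(b),np.sin(b),0]); t=np.array([580,-90,190])+ey*80
print("profile",[(r,g[r,323:330].mean().round()) for r in range(80,124,3)])
m=np.zeros_like(g,bool); m[80:124,320:333]=True; m&=(g>228)&(W[...,2]>180); A=(W-t)@ey
rows=np.argwhere(m)[:,0]; print("band",m.sum(),rows.min(),rows.max(),"A",np.percentile(A[m],[2,50,98]).round(1),W[m].mean(0).round(1))
qr=quat(-ex,[0,0,-1]); h=t+ex*-2.4; 
ctrl.line_to(h+[0,0,128-G],qr,v=60)
st=ctrl.line_to(h+[0,0,58-G],v=80,force_limit=8); print(st,readout.get_state()["position"]-h)
if not st:
    st=ctrl.line_to(h+[0,0,37-G],v=20,force_limit=5); s=readout.get_state(); print(st,s["position"]-h+[0,0,G],s["wrist_force"],s["clock"])
f=cams.grab_frame("side"); c=f["img"][110:270,200:360,::-1]; cv2.imwrite("pics/s6.png",cv2.resize(c,(600,600)))
```

```text
profile [(80, np.float64(213.0)), (83, np.float64(213.0)), (86, np.float64(213.0)), (89, np.float64(213.0)), (92, np.float64(243.0)), (95, np.float64(247.0)), (98, np.float64(247.0)), (101, np.float64(247.0)), (104, np.float64(247.0)), (107, np.float64(247.0)), (110, np.float64(247.0)), (113, np.float64(241.0)), (116, np.float64(213.0)), (119, np.float64(214.0)), (122, np.float64(214.0))]
band 290 91 113 A [-89.7 -82.  -73.6] [577.2 -91.6 196.2]
False [ 0.34563358 -0.05925859 39.85065654]
True [-1.13653561e-01  2.92883383e-04  3.82817642e+01] [-0.94295548 -0.10916515  4.44631439] 25.9
```

View pics/s6.png

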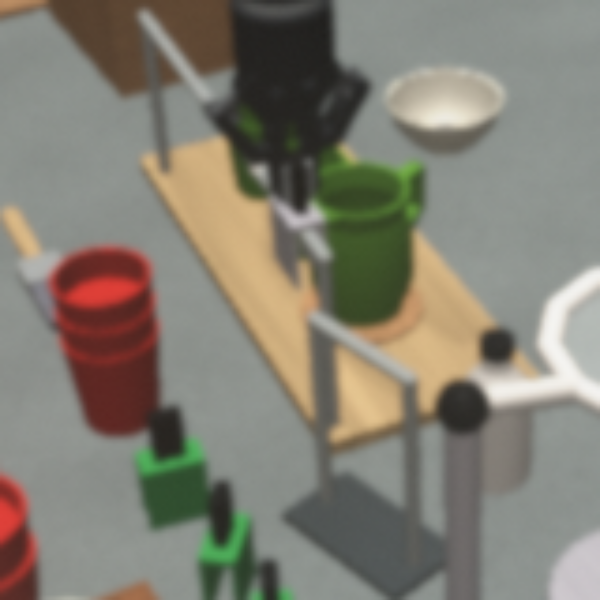

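The tag straddles the rail's long end (crop 295,220), with contact at the expected height. Slide 82 mm to the band.

Run:
```python
from h import *
ctrl.pause(0.3)
b=np.radians(-4.04); ey=np.array([-np.sin(b),np.cos(b),0]); ex=np.array([np.cos(b),np.sin(b),0])
s=readout.get_state(); p=np.array(s["position"])+[0,0,.3]
st=ctrl.line_to(p-ey*82+ex*.1,v=50,force_limit=20); s=readout.get_state(); print(st,s["position"]-p,s["wrist_force"])
ctrl.pause(.3)
if not st:
    ctrl.command_gripper(35); print(readout.get_state()["wrist_force"]); p=np.array(readout.get_state()["position"])
    ctrl.line_to(p+[0,0,60],v=80); ctrl.line_to(p+ey*140+[0,0,150],v=200)
    f,W,T=look("w7"); print(readout.get_state()["clock"])
    t=np.array([577.2,-91.6,190]); v=W-t; A=v@ey;B=v@ex;z=W[...,2]
    m=(abs(A)<50)&(abs(B)<25)&(z>238)&(z<255); print("tab",m.sum(),np.median(A[m]),np.median(B[m]),np.median(z[m]))
    F=cams.grab_frame("top"); W=cloud(F); v=W-t; A=v@ey;B=v@ex;z=W[...,2]; m=(abs(A)<50)&(abs(B)<25)&(z>225)&(z<255); print("top tab",m.sum(),np.median(A[m]),np.median(B[m]))
    a=cv2.resize(f["img"],(480,300)); c=cv2.resize(F["img"][150:270,320:448],(320,300)); cv2.imwrite("pics/e7.png",np.hstack([a,c])[:,:,::-1])
```

```text
False [ -5.83157328 -81.88392608  -0.21256553] [ 0.05965711 -0.14588529 -0.54914089]
[-0.65347411 -0.04329768 -0.25249219]
30.625
tab 598 1.702076119080799 0.24267921452269994 247.0552272892439
top tab 43 0.5012227687445628 -3.2387958524055556
```

View pics/e7.png

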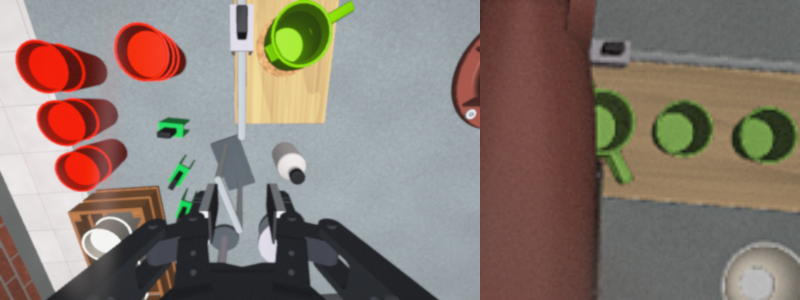

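The tag hangs on the rail at the band, tab at (242,22) in the wrist half, within 2 mm along the rail. The jug stands on the mat and the gripper touches nothing. Handing in.

Run:
```python
from h import *
ctrl.pause(.5); print(readout.get_state()["wrist_force"],readout.get_state()["clock"]); print(ctrl.hand_in())
```

```text
[ 0.12670155  0.0426697  -0.19546227] 31.175
the job is handed in; nothing more can be done
None
```

The job is done and was handed in at 31.2 s of the 67 s allowed; no verdict was reported.

- **Jug:** I pinched it by the handle with the tool leaning 40°, drew it out from under the magnifier, lowered it to a force stop on the mat and released it. After release its axis measured (489, -87) mm against the mat's (489–490, -87), with a rim tilt of about 1°.
- **Tag:** I lifted the aluminium tag off its rest and hooked it over the long empty end, with contact at the expected height. I then slid it 82 mm without lifting and let it go. Its tab measured 0.5 mm (top camera) and 1.7 mm (wrist camera) from the band along the rail, and its height shows it sitting down on the bar.
- **Disagreement between cameras:** the side and top cameras differed by about 3–5 mm throughout. I therefore used the wrist camera for the handle, tag and rail, and the top camera for the mat and the jug check.
- **Bystanders and magnifier:** they looked undisturbed in the views I took, but I did not measure each one at the end. The wrist force was near zero at hand-in, with the gripper clear of everything.

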